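Tighten the clamp screw on the loaded puck clamp

TASK

Two identical bench clamps with red knurled knobs stand on the workbench; a detector puck lies in one of them, the other is empty. Screw down the knob of the clamp that holds the puck, clockwise as seen from above, letting go and regripping as often as needed, until it stops, fully home; then let go. Do not turn the screw of the empty clamp, and leave the puck in its nest.

Things in the scene. Friction and masses are not known exactly. Their poses are not given: they have to be found in the camera images.
- clamp_loaded_knob (a point): Centre, on its vertical axis, of the red knurled knob of the clamp with the puck: a cylinder 40 mm across, 24 mm high, white line on top; grip it in any direction. Centre 113 mm above the bench with the screw at 0, 107 mm fully home (sinks 1.6 mm per rad). Only a thin stem below it; the fixed clamp's arm, post and nut reach 80 mm above the bench. z up, x along the white line.
- clamp_loaded_screw (a joint): Turn of that knob in rad, growing clockwise seen from above (tightening); starts between 0 and 0.6, hard stop (fully home, foot down on the puck) at 3.6; stays where it is left. Turning takes about 0.06 N m; a grip of about 40 N across the knob holds well.
- clamp_empty_screw (a joint): The same reading of the identical knob of the empty clamp, which must not be turned; it starts between 0.3 and 0.7.
- puck: The white-banded detector puck with a black cap on its square tray (69 x 69 x 34 mm) lying in the nest of the loaded clamp, under the knob; origin at the centre of its underside, 12 mm above the bench, z up. It is loose and is not to be handled.

How it is judged (in metres and radians):
At the end, for the whole second after the job is handed in: The loaded clamp's screw is within 0.25 rad (14 degrees) of its stop at 3.6 rad and at rest; the puck still lies flat (within 10 degrees) in its nest, within 12 mm of the knob's axis; the empty clamp's screw reads between 0.05 and 0.95 rad, no more than nudged (value of joint clamp_loaded_screw above 3.35 rad and velocity of joint clamp_loaded_screw between -0.05 and 0.05 rad/s and horizontal distance between puck and clamp_loaded_knob below 0.012 m and angle between puck's own z axis and vertical below 0.17 rad and value of joint clamp_empty_screw between 0.05 and 0.95 rad); the robot touches nothing.
It fails at once if the empty clamp's screw is turned by more than a nudge (reading under 0.05 or over 0.95 rad) (value of joint clamp_empty_screw below 0.05 rad or value of joint clamp_empty_screw above 0.95 rad).
It also fails if it takes over 48 s, if anything falls off the work surface, if the arm or the gripper's body presses on something with over 40 N, if the wrist force passes 120 N, or if a joint passes its speed limit or range.

ROBOT

A 6-joint arm with a two-finger parallel gripper is mounted at the origin on a cart in front of the work surface, level with it; the furniture and walls round the work are solid. World frame = base frame: x ahead of the robot, y to its left, z up, the work surface at z = 0. Lengths are in mm, angles in rad, forces in N, time in s.
With the tool pointing down it reaches from about 325 to 900 mm from the base axis. Payload 3.5 kg.
Tool frame: the origin (TCP) lies at the very end of the fingers, on their centre line; the grasp point (between the pads) lies ctrl.hold_point_z behind it (ctrl.hold_point_z is the distance from the TCP to the grasp point, in mm); z points along the fingers, y is the line along which they close (so a half turn about z gives the same grasp; the last joint's range is limited). The gripper opens to 85 mm and grips with 20 to 120 N. Pads are 22 mm wide; open, the fingers measure 114 mm over their backs; the gripper's body (76 mm by 85 mm) begins 54 mm behind the grasp point. The pads swing forward as they close: fully open they stand 13 mm farther back than shut.
Start: joints at [-0.103, 0.276, -0.026, 1.268, 0, 1.467], TCP at [624.997, -0.01, 231.313] pointing down, gripper open.
Joint ranges: [-3.12, 3.12], [-0.85, 1.88], [-1.08, 1.24], [-1.95, 2.15], [-1.57, 1.53], [-3.14, 3.14]. Speed limits (rad/s): [2.57, 2.57, 3.14, 3.14, 3.14, 3.14].

INTERFACE

Orientations are given as a rotation vector (axis times angle).
In Python, from bench import ctrl gives the robot as it stands. The module is installed in compiled form; this text tells all that it offers.
- The arm moves only by the tool play_rows, never from a script. Its argument "targets" is a list of rows, each an object of numbers: "tx", "ty", "tz": the shift along the world's x, y, z in cm; "roll": the turn about the world's z in rad. A call has 1 to 5 rows; each row is the pose to reach, as a shift and turn from the pose commanded when the call began; what a row does not reach only later rows make up. A row lasts 1/8 s, in which the tool goes at most 62.5 mm and 10.7 degrees, less where a joint would pass 70% of its speed; a pose out of reach is approached as far as the arm can. A call with a gripper value outside its range is refused whole. "fingers" is the finger opening in cm, from 0 to 8.54, set as the call begins (left out, the last holds). The fingers move at their own pace and stop on an object; the grip force is fixed at half the most. Time passes only in rows, so rows that repeat a pose let the fingers close. It gives the time, the measured TCP pose, the force, the opening and the grip force at its end, in the units of the state.
- ctrl.get_obs(): the state, without advancing time (a new reading comes with each control period).
- ctrl.get_image(name): name is "scene" or "side" or "wrist"; returns the picture (384x512x3 uint8, red, green, blue); there is no depth.
- ctrl.get_calibration(name): a dict with "K" (3x3 intrinsics, pixels), "position" and "attitude" of the camera in the world. Camera axes: x right, y down, z forward; pixel columns grow to the right and rows downward; lengths in mm; the calibration is good to about 2 mm. A picture is of the moment at which its call begins: read the wrist's pose just before it. get_calibration takes no time and is no camera call; for the wrist camera it gives the pose at the moment of the call.
- ctrl.close_job(): hands the job in; it is judged then, once.
The state is a dict: "t": time; "q": joint angles; "joint_vel": joint speeds; "effort": joint torques, N m; "eef_pos": TCP position; "eef_rot": TCP orientation; "contact_force": force on the tool from outside, world axes, zero at the start; "torque": the same for the moment, N m; "gripper_width": finger opening in mm; "gripper_force": force on a finger pad.
Only numpy, scipy, OpenCV 4.12 (cv2) and the standard library are available. Lean on these libraries where they do the work, as an engineer would, in place of code of your own. Each camera call takes 0.05 s, during which the arm holds its last target. There are 200 camera calls.

## Working session

There is one attempt and no reset: what is moved stays moved. The work goes in short steps, Python scripts to look and compute and a tool call to move; the robot and the scene stay as the last step left them, time stands still between calls to the robot, and variables do not carry over. Pictures are saved under pics/ and viewed, at most 10 in all, crops included, and the job is handed in when it is done.

Besides the shell and the picture viewer there is one more tool, called after "Emit:" as name(argument=value, ...) on one line, values as JSON. play_rows: Moves the arm, as the interface text tells. Its arguments: {"type":"object","properties":{"targets":{"type":"array","items":{"type":"object","properties":{"tx":{"type":"number"},"ty":{"type":"number"},"tz":{"type":"number"},"roll":{"type":"number"}}}},"fingers":{"type":"number"}},"required":["targets"]}

```bash
mkdir -p pics; python3 - <<'E'
from bench import ctrl
import cv2,numpy as np
print(ctrl.hold_point_z, ctrl.get_obs())
ims=[]
for n in("scene","side","wrist"):
    c=ctrl.get_calibration(n);im=ctrl.get_image(n)
    np.save(f"pics/{n}0.npy",im);print(n,c)
    cv2.imwrite(f"pics/{n}0.png",im[...,::-1]);ims.append(im)
m=np.vstack([np.hstack(ims[:2]),np.hstack([ims[2],ims[2]*0])])
cv2.imwrite("pics/all0.png",cv2.resize(m,(800,600))[...,::-1])
E
```

```text
18.700000000000003 {'t': 0.0, 'q': array([-1.03394113e-01,  2.77136412e-01, -2.79151003e-02,  1.26797868e+00,
       -1.71404669e-06,  1.46738397e+00]), 'joint_vel': array([-0.00070163, -0.00114332, -0.00012765, -0.00077743,  0.00124171,
       -0.00085129]), 'effort': array([-1.23772923e-03, -4.45513523e+01,  2.95201170e+01,  1.64704624e-02,
       -2.18722530e-04, -1.59438730e-05]), 'eef_pos': array([6.24213765e+02, 7.48029779e-02, 2.30141449e+02]), 'eef_rot': array([-2.22019517e+00, -2.22023568e+00,  2.21270884e-03]), 'contact_force': array([-0.49253404, -0.03999706, -0.78093203]), 'torque': array([-0.04382676,  0.01511327,  0.00196637]), 'gripper_force': 0.0, 'gripper_width': 85.22035744120515}
scene {'K': array([[374.39019508,   0.        , 254.2912299 ],
       [  0.        , 374.39019508, 187.9326633 ],
       [  0.        ,   0.        ,   1.        ]]), 'position': array([ 962.16821947, -471.2171961 ,  581.93966357]), 'attitude': array([-2.07184404, -0.75085661,  0.4158461 ])}
side {'K': array([[458.38096134,   0.        , 261.63280016],
       [  0.        , 458.38096134, 191.11707461],
       [  0.        ,   0.        ,   1.        ]]), 'position': array([ 284.05492638, -872.92518877,  541.37714373]), 'attitude': array([-1.98214432,  0.21802968, -0.13866966])}
wrist {'K': array([[345.32034657,   0.        , 257.20935627],
       [  0.        , 345.32034657, 189.77747004],
       [  0.        ,   0.        ,   1.        ]]), 'position': array([624.23674076,  68.17260828, 372.6714316 ]), 'attitude': array([ 2.87516485e+00,  3.06597868e-04, -3.47419249e-03])}
```

View pics/all0.png

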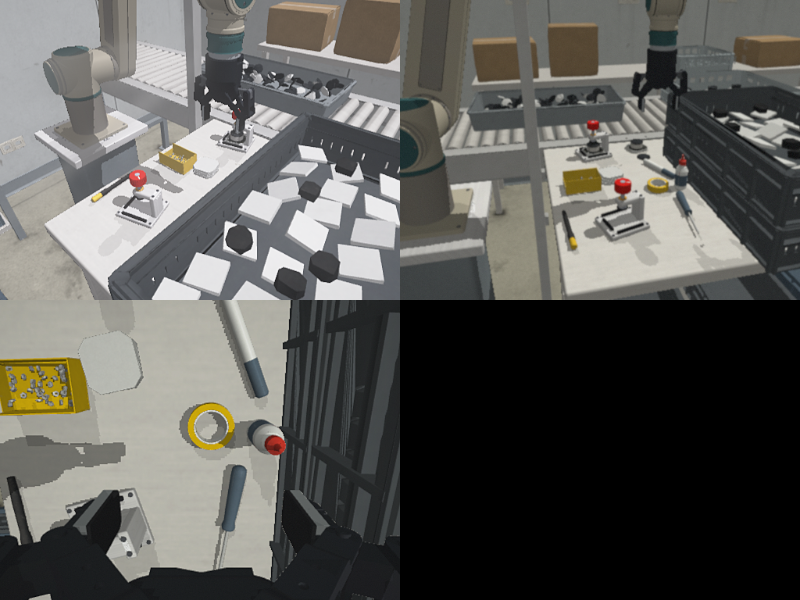

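The scene and side pictures show a near clamp at about side (620,190), which looks empty, and a far clamp at about side (593,128), scene (236,118), with something dark in its nest. I'll zoom in and triangulate.

```bash
cat > h.py <<'E'
import cv2,numpy as np
from scipy.spatial.transform import Rotation as R
def ray(c,uv):
    K=c["K"];d=np.linalg.inv(K)@[uv[0],uv[1],1]
    d=R.from_rotvec(c["attitude"]).apply(d);return np.array(c["position"]),d/np.linalg.norm(d)
def plane(c,uv,z):
    p,d=ray(c,uv);return p+d*(z-p[2])/d[2]
def tri(r):
    A=sum(np.eye(3)-np.outer(d,d) for p,d in r);b=sum((np.eye(3)-np.outer(d,d))@p for p,d in r)
    return np.linalg.solve(A,b)
def red(im):
    h=cv2.cvtColor(im,cv2.COLOR_RGB2HSV)
    m=(((h[...,0]<8)|(h[...,0]>172))&(h[...,1]>150)&(h[...,2]>70)).astype(np.uint8)
    n,l,s,c=cv2.connectedComponentsWithStats(m)
    return [(s[i].tolist(),c[i].round(1).tolist()) for i in range(1,n) if s[i,4]>25],l
E
python3 - <<'E'
from bench import ctrl
from h import *
for n in("scene","side"):
    im=np.load(f"pics/{n}0.npy");c=ctrl.get_calibration(n)
    for s,p in red(im)[0]: 
        ctr=(s[0]+s[2]/2-.5,s[1]+s[3]/2-.5)
        print(n,s,ctr,plane(c,ctr,112).round(1))
a=np.load("pics/scene0.npy");b=np.load("pics/side0.npy")
f=lambda im,x,y:cv2.resize(im[y:y+75,x:x+100],(400,300),interpolation=cv2.INTER_CUBIC)
m=np.vstack([np.hstack([f(a,250,125),f(a,130,210)]),np.hstack([f(b,200,140),f(b,240,220)])])
cv2.imwrite("pics/crop0.png",m[...,::-1])
E
```

```text
scene [165, 218, 22, 21, 236] (175.5, 228.0) [ 484.4 -154.5  112. ]
side [240, 154, 14, 13, 139] (246.5, 160.0) [495.4 274.6 112. ]
side [357, 200, 9, 11, 60] (361.0, 205.0) [683.  -53.8 112. ]
side [275, 228, 20, 20, 298] (284.5, 237.5) [ 486.6 -152.5  112. ]
```

View pics/crop0.png

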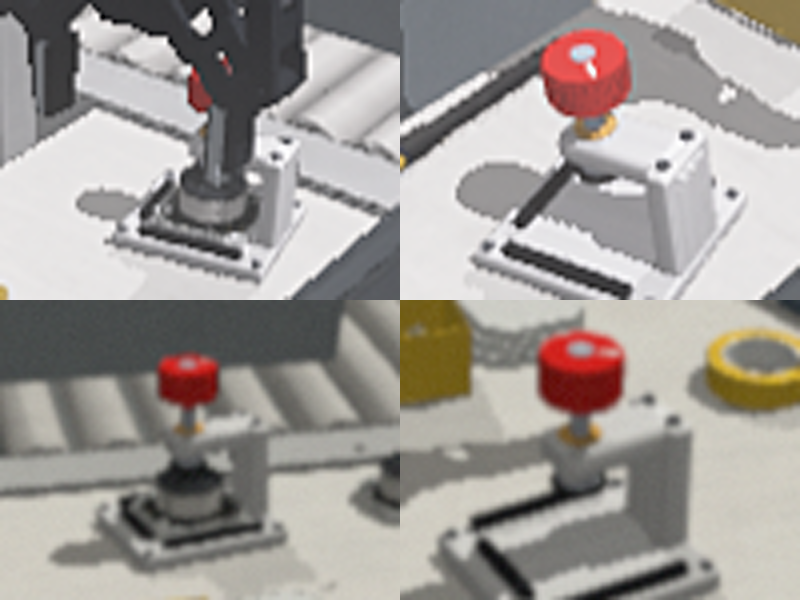

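The far clamp, near (495, 275), holds the puck. The near one, at (485, -153), is empty. I'll go towards the far one at the present height and look with the wrist camera.

Emit:
play_rows(targets=[{"tx": -3,"ty": 5},{"tx": -6,"ty": 10},{"tx": -10,"ty": 15},{"tx": -13,"ty": 20},{"tx": -13,"ty": 20}], fingers=8.5)

```text
schema error: expected keys tx, ty, tz, roll
```

```bash
python3 - <<'E'
from bench import ctrl
from h import *
o=ctrl.get_obs();print(o["eef_pos"],o["eef_rot"],o["q"],o["contact_force"],o["torque"])
ims=[];rs=[]
for n in("scene","side","wrist"):
    c=ctrl.get_calibration(n);im=ctrl.get_image(n);np.save(f"pics/{n}1.npy",im);ims.append(im)
    for s,p in red(im)[0]:
        ctr=(s[0]+s[2]/2-.5,s[1]+s[3]/2-.5)
        print(n,s,ctr,plane(c,ctr,112).round(1),plane(c,ctr,124).round(1))
cv2.imwrite("pics/w1.png",np.hstack([ims[2],ims[0]])[:,:800,::-1])
E
```

```text
[6.24388671e+02 4.82580937e-02 2.30408511e+02] [-2.22049065e+00 -2.22048776e+00  1.80752115e-03] [-1.03387214e-01  2.76995082e-01 -2.75345230e-02  1.26803744e+00
 -4.51056351e-05  1.46741045e+00] [-0.01946078 -0.41390262  0.71294725] [-0.04275644  0.02107154 -0.02158587]
scene [165, 218, 22, 21, 233] (175.5, 228.0) [ 484.4 -154.5  112. ] [ 496.6 -162.6  124. ]
side [240, 154, 14, 13, 138] (246.5, 160.0) [495.4 274.6 112. ] [489.5 242.6 124. ]
side [357, 200, 9, 11, 59] (361.0, 205.0) [683.  -53.8 112. ] [671.9 -76.7 124. ]
side [275, 228, 20, 20, 300] (284.5, 237.5) [ 486.6 -152.5  112. ] [ 480.9 -172.6  124. ]
wrist [338, 173, 27, 25, 496] (351.0, 185.0) [697.3   0.7 112. ] [693.9   3.8 124. ]
```

View pics/w1.png

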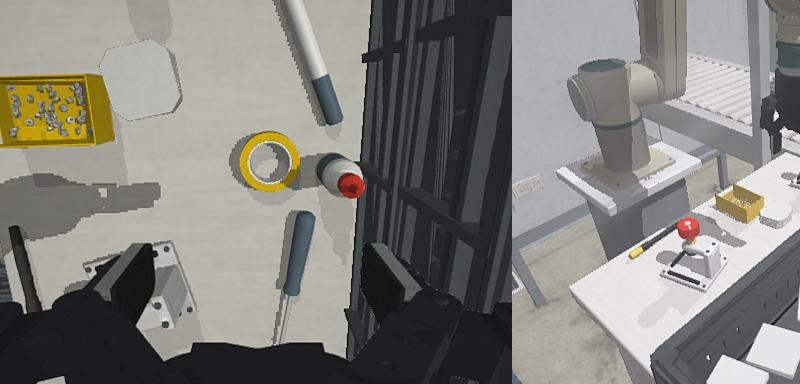

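The move was refused because every key is needed, so this picture repeats the start pose: the wrist view shows the tape and bottle (350,185), and the far clamp is out of sight.

Emit:
play_rows(targets=[{"tx": -3,"ty": 5,"tz": 0,"roll": 0},{"tx": -6,"ty": 10,"tz": 0,"roll": 0},{"tx": -10,"ty": 15,"tz": 0,"roll": 0},{"tx": -13,"ty": 20,"tz": 0,"roll": 0},{"tx": -13,"ty": 20,"tz": 0,"roll": 0}], fingers=8.5)

```text
t: 0.92
eef_pos: [492.5, 202.7, 231.4]
eef_rot: [-2.214, -2.227, 0.0]
contact_force: [0.5, 0.7, -0.5]
gripper_width: 84.9
gripper_force: 0.0
```

```bash
python3 - <<'E'
from bench import ctrl
from h import *
o=ctrl.get_obs();print(o["eef_pos"],o["eef_rot"],o["q"],o["contact_force"],o["torque"])
ims=[];rs=[]
for n in("scene","side","wrist"):
    c=ctrl.get_calibration(n);im=ctrl.get_image(n);np.save(f"pics/{n}1.npy",im);ims.append(im)
    for s,p in red(im)[0]:
        ctr=(s[0]+s[2]/2-.5,s[1]+s[3]/2-.5)
        print(n,s,ctr,plane(c,ctr,112).round(1),plane(c,ctr,124).round(1))
cv2.imwrite("pics/w1.png",ims[2][...,::-1])
E
```

```text
[492.51298855 202.71647953 231.38622059] [-2.21442523e+00 -2.22720434e+00  3.95183812e-04] [ 2.68712307e-01  1.13368460e-01 -2.26096884e-01  1.23198299e+00
  6.33064604e-04  1.83375420e+00] [ 0.51506566  0.73220437 -0.51391739] [-0.05930157 -0.05129359  0.00420173]
scene [298, 140, 15, 14, 77] (305.0, 146.5) [493.6 275.4 112. ] [505.5 256.3 124. ]
scene [165, 218, 21, 15, 173] (175.0, 225.0) [ 476.7 -149.3  112. ] [ 489.1 -157.5  124. ]
scene [167, 229, 20, 10, 31] (176.5, 233.5) [ 498.3 -163.6  112. ] [ 510.2 -171.5  124. ]
side [240, 154, 14, 13, 141] (246.5, 160.0) [495.4 274.6 112. ] [489.5 242.6 124. ]
side [357, 200, 10, 11, 62] (361.5, 205.0) [684.1 -54.1 112. ] [672.9 -77.  124. ]
side [275, 228, 20, 20, 299] (284.5, 237.5) [ 486.6 -152.5  112. ] [ 480.9 -172.6  124. ]
wrist [227, 56, 59, 62, 2394] (256.0, 86.5) [493.6 274.7 112. ] [493.6 274.4 124. ]
wrist [454, 377, 20, 7, 92] (463.5, 380.0) [685.9  14.6 112. ] [677.1  26.2 124. ]
```

View pics/w1.png

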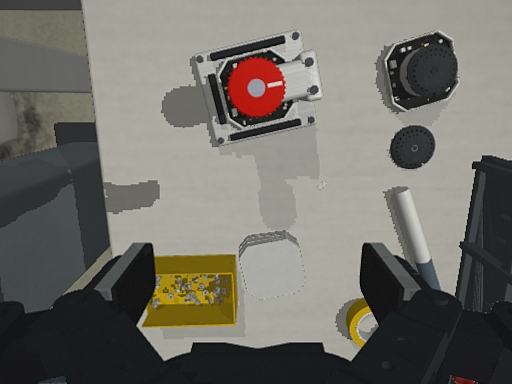

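The wrist view shows the knob at (256,86) with the black-capped tray beneath it. That puts the axis at (493.6, 274.7), and all three cameras agree. Next I go above it and wind back about 3.5 rad, so that one grip can do the whole turn.

Emit:
play_rows(targets=[{"tx": 0,"ty": 3,"tz": 0,"roll": 0.18},{"tx": -0.1,"ty": 7.5,"tz": 0,"roll": 0.36},{"tx": -0.1,"ty": 7.5,"tz": 0,"roll": 0.54},{"tx": -0.1,"ty": 7.5,"tz": 0,"roll": 0.72},{"tx": -0.1,"ty": 7.5,"tz": 0,"roll": 0.9}])

```text
t: 1.7
eef_pos: [495.5, 273.7, 231.1]
eef_rot: [1.029, 2.968, -0.0]
contact_force: [0.3, -0.2, 0.1]
gripper_width: 85.0
gripper_force: 0.0
```

Emit:
play_rows(targets=[{"tx": 0,"ty": 0,"tz": 0,"roll": 0.18},{"tx": 0,"ty": 0,"tz": 0,"roll": 0.36},{"tx": 0,"ty": 0,"tz": 0,"roll": 0.54},{"tx": 0,"ty": 0,"tz": 0,"roll": 0.72},{"tx": 0,"ty": 0,"tz": 0,"roll": 0.9}])

```text
t: 2.33
eef_pos: [495.5, 273.5, 231.1]
eef_rot: [-0.364, 3.12, -0.0]
contact_force: [0.8, 0.9, 0.1]
gripper_width: 85.2
gripper_force: 0.0
```

Emit:
play_rows(targets=[{"tx": 0,"ty": 0,"tz": 0,"roll": 0.18},{"tx": 0,"ty": 0,"tz": 0,"roll": 0.36},{"tx": 0,"ty": 0,"tz": 0,"roll": 0.54},{"tx": 0,"ty": 0,"tz": 0,"roll": 0.72},{"tx": 0,"ty": 0,"tz": 0,"roll": 0.9}])

```text
t: 2.95
eef_pos: [495.5, 273.4, 231.1]
eef_rot: [1.685, -2.652, 0.0]
contact_force: [0.1, -0.4, -1.2]
gripper_width: 85.1
gripper_force: 0.0
```

Emit:
play_rows(targets=[{"tx": 0,"ty": 0,"tz": 0,"roll": 0.18},{"tx": 0,"ty": 0,"tz": 0,"roll": 0.36},{"tx": 0,"ty": 0,"tz": 0,"roll": 0.54},{"tx": 0,"ty": 0,"tz": 0,"roll": 0.72},{"tx": 0,"ty": 0,"tz": 0,"roll": 0.8}])

```text
t: 3.58
eef_pos: [495.5, 273.5, 231.1]
eef_rot: [2.582, -1.79, 0.0]
contact_force: [-0.2, 0.4, 0.7]
gripper_width: 84.9
gripper_force: 0.0
```

Emit:
play_rows(targets=[{"tx": 0,"ty": 0,"tz": 0,"roll": 0},{"tx": 0,"ty": 0,"tz": 0,"roll": 0}])

```text
t: 3.82
eef_pos: [494.7, 274.2, 231.2]
eef_rot: [2.579, -1.793, 0.0]
contact_force: [-0.3, -0.4, 0.3]
gripper_width: 85.4
gripper_force: 0.0
```

```bash
python3 - <<'E'
from bench import ctrl
from h import *
o=ctrl.get_obs();print(o)
c=ctrl.get_calibration("wrist");im=ctrl.get_image("wrist")
for s,p in red(im)[0]:
        ctr=(s[0]+s[2]/2-.5,s[1]+s[3]/2-.5)
        print(s,ctr,plane(c,ctr,112).round(1),plane(c,ctr,124).round(1))
cv2.imwrite("pics/w2.png",im[...,::-1])
E
```

```text
{'t': 3.825, 'q': array([ 3.91873704e-01,  1.71805284e-01, -1.58339719e-01,  1.24070554e+00,
       -1.14300348e-04, -1.53455248e+00]), 'joint_vel': array([ 8.02816594e-03, -2.64546929e-03, -8.50468122e-04, -3.73562301e-05,
       -1.45549768e-04, -3.90621403e-03]), 'effort': array([-8.52131518e-02, -3.86828291e+01,  2.93350893e+01, -3.16624297e-03,
       -3.46945242e-03,  1.07162086e-03]), 'eef_pos': array([494.7491245 , 274.20798941, 231.19249069]), 'eef_rot': array([ 2.57925397e+00, -1.79342646e+00,  1.04974719e-04]), 'contact_force': array([-0.25346427, -0.38363828,  0.3287078 ]), 'torque': array([-0.03834677,  0.03208983, -0.02522108]), 'gripper_force': 0.0, 'gripper_width': 85.39376739160026}
[232, 155, 55, 56, 2055] (259.0, 182.5) [493.4 274.3 112. ] [494.5 271.4 124. ]
```

View pics/w2.png

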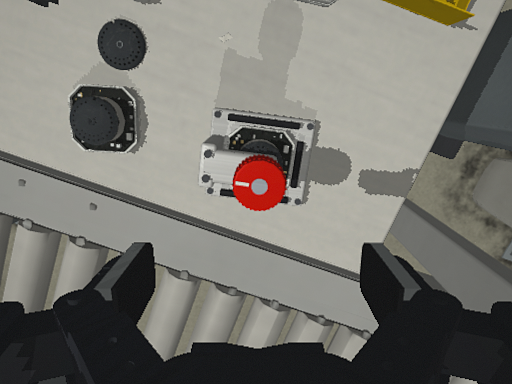

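The wrist view shows the knob centred at (259,182), which maps to (493.4, 274.3) and agrees with the first measurement. The fingers will straddle it with clear space around, so I go down to TCP z ≈ 94 and close.

Emit:
play_rows(targets=[{"tx": 0,"ty": 0,"tz": -5,"roll": 0},{"tx": 0,"ty": 0,"tz": -10,"roll": 0},{"tx": 0,"ty": 0,"tz": -13,"roll": 0},{"tx": 0,"ty": 0,"tz": -13.7,"roll": 0},{"tx": 0,"ty": 0,"tz": -13.7,"roll": 0}])

```text
t: 4.5
eef_pos: [494.4, 275.1, 94.7]
eef_rot: [-2.581, 1.79, -0.0]
contact_force: [-0.7, 0.5, -0.0]
gripper_width: 85.0
gripper_force: 0.0
```

Emit:
play_rows(targets=[{"tx": 0,"ty": 0,"tz": 0,"roll": 0},{"tx": 0,"ty": 0,"tz": 0,"roll": 0},{"tx": 0,"ty": 0,"tz": 0,"roll": 0},{"tx": 0,"ty": 0,"tz": 0,"roll": 0},{"tx": 0,"ty": 0,"tz": 0,"roll": 0}], fingers=3)

```text
t: 5.12
eef_pos: [494.0, 275.1, 95.9]
eef_rot: [-2.582, 1.789, -0.0]
contact_force: [-3.5, -1.7, 5.9]
gripper_width: 38.8
gripper_force: 59.5
```

Emit:
play_rows(targets=[{"tx": 0,"ty": 0,"tz": 0,"roll": 0},{"tx": 0,"ty": 0,"tz": 0,"roll": 0}])

```text
t: 5.38
eef_pos: [494.0, 275.1, 95.9]
eef_rot: [-2.581, 1.789, -0.0]
contact_force: [-3.1, -0.9, 6.5]
gripper_width: 38.5
gripper_force: 59.5
```

Gripped: 38.5 mm opening, 59.5 N. Now I turn clockwise, sinking 1.6 mm per rad.

Emit:
play_rows(targets=[{"tx": 0,"ty": 0,"tz": -0.03,"roll": -0.15},{"tx": 0,"ty": 0,"tz": -0.05,"roll": -0.3},{"tx": 0,"ty": 0,"tz": -0.07,"roll": -0.45},{"tx": 0,"ty": 0,"tz": -0.1,"roll": -0.6},{"tx": 0,"ty": 0,"tz": -0.12,"roll": -0.75}])

```text
t: 6.0
eef_pos: [495.8, 274.7, 94.8]
eef_rot: [-1.739, 2.613, -0.005]
contact_force: [0.8, -1.9, 3.0]
gripper_width: 38.8
gripper_force: 59.6
```

```bash
python3 - <<'E'
from bench import ctrl
from h import *
o=ctrl.get_obs();print(o["q"][5],o["torque"],o["contact_force"])
im=ctrl.get_image("wrist")
cv2.imwrite("pics/w3.png",im[...,::-1])
E
```

```text
-0.7808618454206983 [-0.59240644 -0.40711464  0.03783767] [ 0.75284517 -1.9355308   2.96836592]
```

View pics/w3.png

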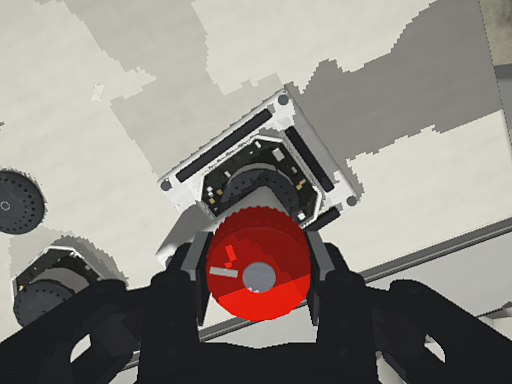

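The knob (260,265) sits between the pads. Its white line is at the same image angle as before while the bench has rotated, so the knob turns with the grip. I continue.

Emit:
play_rows(targets=[{"tx": 0,"ty": 0,"tz": -0.03,"roll": -0.15},{"tx": 0,"ty": 0,"tz": -0.05,"roll": -0.3},{"tx": 0,"ty": 0,"tz": -0.07,"roll": -0.45},{"tx": 0,"ty": 0,"tz": -0.1,"roll": -0.6},{"tx": 0,"ty": 0,"tz": -0.12,"roll": -0.75}])

```text
t: 6.68
eef_pos: [496.6, 273.1, 93.6]
eef_rot: [-0.662, 3.066, -0.01]
contact_force: [2.0, -6.4, 3.5]
gripper_width: 38.4
gripper_force: 59.8
```

Emit:
play_rows(targets=[{"tx": 0,"ty": 0,"tz": -0.03,"roll": -0.15},{"tx": 0,"ty": 0,"tz": -0.05,"roll": -0.3},{"tx": 0,"ty": 0,"tz": -0.07,"roll": -0.45},{"tx": 0,"ty": 0,"tz": -0.1,"roll": -0.6},{"tx": 0,"ty": 0,"tz": -0.12,"roll": -0.75}])

```text
t: 7.3
eef_pos: [496.0, 271.4, 92.3]
eef_rot: [0.508, 3.094, -0.013]
contact_force: [1.8, -9.7, 7.6]
gripper_width: 38.7
gripper_force: 60.1
```

Emit:
play_rows(targets=[{"tx": 0,"ty": 0,"tz": -0.03,"roll": -0.15},{"tx": 0,"ty": 0,"tz": -0.05,"roll": -0.3},{"tx": 0,"ty": 0,"tz": -0.08,"roll": -0.45},{"tx": 0,"ty": 0,"tz": -0.1,"roll": -0.6},{"tx": 0,"ty": 0,"tz": -0.1,"roll": -0.6}])

```text
t: 7.92
eef_pos: [494.8, 270.8, 91.3]
eef_rot: [1.395, 2.808, -0.013]
contact_force: [0.4, -11.7, 9.3]
gripper_width: 37.8
gripper_force: 60.4
```

```bash
python3 - <<'E'
from bench import ctrl
o=ctrl.get_obs();print(o["q"],o["torque"],o["contact_force"],o["effort"])
E
```

```text
[ 0.39138315  0.28286988 -0.33318314  0.95662617 -0.01010172  1.31331777] [-2.88017816  0.43011556 -0.09249211] [  0.35230283 -11.72592633   9.3017454 ] [  5.7858409  -36.14328861  24.86022055  -2.28618868   3.18479374
   0.10482744]
```

It has turned 2.85 rad, with a sideways load of 12 N building from a small eccentricity. I'll ease the centre by -3 mm in y and go on in small steps, watching for the stop.

Emit:
play_rows(targets=[{"tx": 0,"ty": -0.3,"tz": -0.02,"roll": -0.1},{"tx": 0,"ty": -0.3,"tz": -0.03,"roll": -0.2},{"tx": 0,"ty": -0.3,"tz": -0.03,"roll": -0.2}])

```text
t: 8.3
eef_pos: [494.4, 270.1, 91.0]
eef_rot: [1.668, 2.659, -0.005]
contact_force: [-0.9, -6.3, 9.9]
gripper_width: 38.2
gripper_force: 60.2
```

```bash
cat > st.py <<'E'
from bench import ctrl
import numpy as np
o=ctrl.get_obs();print(o["q"][5],o["q"][5]-o["q"][0],o["torque"],o["effort"][5])
E
python3 st.py
```

```text
1.5081169832838675 1.120490955830073 [-1.47266128  0.60068743 -0.09207525] 0.04087911453098059
```

Emit:
play_rows(targets=[{"tx": 0,"ty": 0,"tz": -0.02,"roll": -0.1},{"tx": 0,"ty": 0,"tz": -0.03,"roll": -0.2},{"tx": 0,"ty": 0,"tz": -0.03,"roll": -0.2}])

```text
t: 8.68
eef_pos: [494.0, 270.1, 90.7]
eef_rot: [1.925, 2.479, -0.005]
contact_force: [-2.2, -6.7, 9.8]
gripper_width: 38.6
gripper_force: 60.2
```

```bash
python3 st.py
```

```text
1.70811420264573 1.320390969772351 [-1.42503399  0.84140467 -0.1294472 ] 0.03863856545649469
```

Emit:
play_rows(targets=[{"tx": 0,"ty": 0,"tz": -0.02,"roll": -0.12},{"tx": 0,"ty": 0,"tz": -0.02,"roll": -0.12}])

```text
t: 8.93
eef_pos: [493.7, 270.2, 90.5]
eef_rot: [2.07, 2.36, -0.005]
contact_force: [-3.0, -7.2, 10.5]
gripper_width: 38.4
gripper_force: 60.3
```

```bash
python3 st.py
```

```text
1.8282333934487858 1.440419185353806 [-1.41188295  0.90747607 -0.08776655] 0.059190792962908745
```

Emit:
play_rows(targets=[{"tx": 0,"ty": 0,"tz": -0.01,"roll": -0.1},{"tx": 0,"ty": 0,"tz": -0.01,"roll": -0.1}])

```text
t: 9.18
eef_pos: [493.5, 270.2, 90.3]
eef_rot: [2.186, 2.254, -0.005]
contact_force: [-3.3, -6.3, 10.8]
gripper_width: 38.5
gripper_force: 60.3
```

```bash
python3 st.py
```

```text
1.9281045436719786 1.5402237854968803 [-1.32531977  1.01345838 -0.05480191] 0.03459204453974962
```

Emit:
play_rows(targets=[{"tx": 0,"ty": 0,"tz": -0.01,"roll": -0.1},{"tx": 0,"ty": 0,"tz": -0.01,"roll": -0.1}])

```text
t: 9.43
eef_pos: [493.3, 270.3, 90.2]
eef_rot: [2.295, 2.142, -0.005]
contact_force: [-3.7, -5.5, 10.6]
gripper_width: 38.4
gripper_force: 60.4
```

```bash
python3 st.py
```

```text
2.027847610549798 1.6399012523760677 [-1.26006134  1.06722727 -0.04194461] 0.0651122722774744
```

Emit:
play_rows(targets=[{"tx": 0,"ty": 0,"tz": 0,"roll": -0.1},{"tx": 0,"ty": 0,"tz": 0,"roll": -0.1}])

```text
t: 9.68
eef_pos: [493.4, 271.0, 90.0]
eef_rot: [2.395, 2.03, -0.003]
contact_force: [-2.6, -5.2, 9.2]
gripper_width: 38.1
gripper_force: 60.5
```

```bash
python3 st.py; python3 - <<'E'
from bench import ctrl
from h import *
im=ctrl.get_image("wrist")
cv2.imwrite("pics/w4.png",im[...,::-1])
E
```

```text
2.1239077777961635 1.7353962520316264 [-0.91659096  0.79923015  1.19383606] 1.2721952050924301
```

View pics/w4.png

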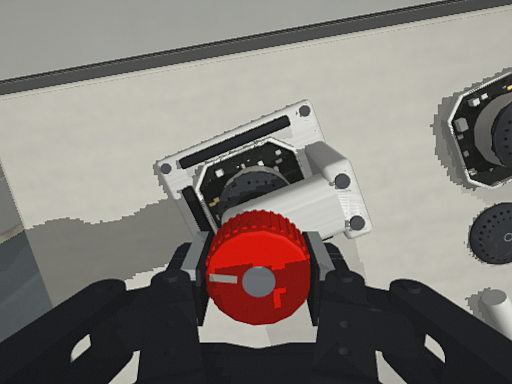

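The torque jumped from 0.06 to 1.2 N m after about 3.65 rad. The wrist view shows the knob (260,267) still held with its line at (222,279), and the puck in its nest: this is the stop. I let go and lift.

Emit:
play_rows(targets=[{"tx": 0,"ty": 0,"tz": 0,"roll": 0.03},{"tx": 0,"ty": 0,"tz": 0,"roll": 0.03},{"tx": 0,"ty": 0,"tz": 0,"roll": 0.03},{"tx": 0,"ty": 0,"tz": 0,"roll": 0.03},{"tx": 0,"ty": 0,"tz": 0,"roll": 0.03}], fingers=8.5)

```text
t: 10.35
eef_pos: [494.0, 272.0, 88.6]
eef_rot: [-2.371, -2.061, 0.0]
contact_force: [0.2, 0.0, -0.3]
gripper_width: 84.9
gripper_force: 0.0
```

Emit:
play_rows(targets=[{"tx": 0,"ty": 0,"tz": 0,"roll": 0},{"tx": 0,"ty": 0,"tz": 0,"roll": 0},{"tx": 0,"ty": 0,"tz": 3,"roll": 0},{"tx": 0,"ty": 0,"tz": 8,"roll": 0},{"tx": 0,"ty": 0,"tz": 14,"roll": 0}])

```text
t: 10.98
eef_pos: [493.0, 271.5, 228.9]
eef_rot: [-2.371, -2.06, 0.004]
contact_force: [1.4, -0.0, -0.3]
gripper_width: 84.9
gripper_force: 0.0
```

Emit:
play_rows(targets=[{"tx": 0,"ty": -3,"tz": 0,"roll": 0},{"tx": 0,"ty": -7,"tz": 0,"roll": 0},{"tx": 0,"ty": -7,"tz": 0,"roll": 0},{"tx": 0,"ty": -7,"tz": 0,"roll": 0}])

```text
t: 11.48
eef_pos: [494.0, 202.2, 228.7]
eef_rot: [-2.372, -2.06, -0.001]
contact_force: [0.1, 0.6, 0.1]
gripper_width: 84.8
gripper_force: 0.0
```

```bash
python3 - <<'E'
from bench import ctrl
from h import *
print(ctrl.get_obs()["contact_force"])
c=ctrl.get_calibration("wrist");im=ctrl.get_image("wrist");s=ctrl.get_image("side")
for q,p in red(im)[0]: print(q,plane(c,(q[0]+q[2]/2-.5,q[1]+q[3]/2-.5),107).round(1))
a=cv2.resize(im,(400,300));b=cv2.resize(s[140:215,200:300],(400,300))
z=cv2.resize(s[215:290,240:340],(400,300))
k=cv2.resize(im[20:170,150:350],(400,300))
cv2.imwrite("pics/w5.png",np.vstack([np.hstack([a,k]),np.hstack([b,z])])[...,::-1])
E
```

```text
[0.10476822 0.55783469 0.11250077]
[214, 61, 58, 60, 2311] [492.7 274.7 107. ]
```

View pics/w5.png

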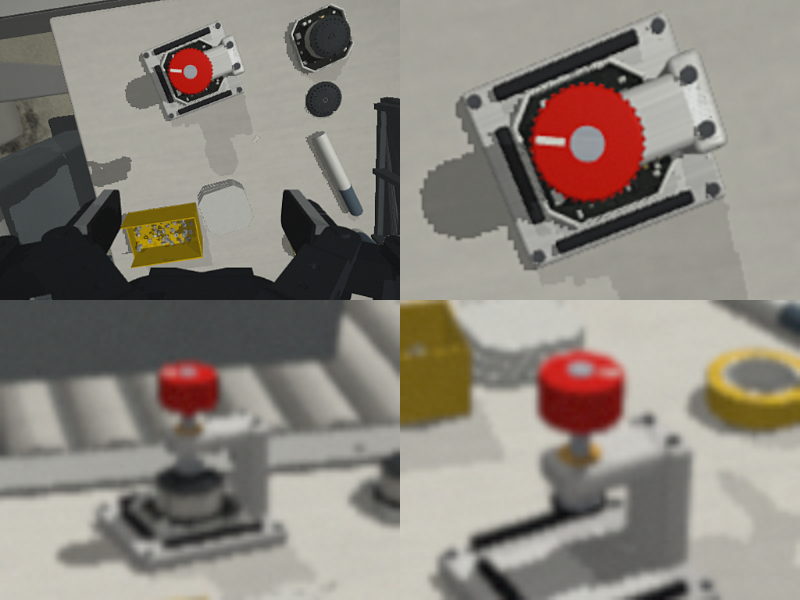

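The knob line has gone from pointing right to pointing left, about 3.5 rad. The foot is down on the puck, which lies flat in its nest; the empty clamp looks unchanged and the gripper is clear of everything.

```bash
python3 -c "
from bench import ctrl
print(ctrl.close_job())"
```

```text
the job is handed in; nothing more can be done
None
```

I screwed the loaded clamp's knob clockwise about 3.5 rad, in one grip, until the torque jumped at its stop, then let go and backed the gripper clear. In the last pictures the puck lies flat in its nest and the empty clamp looks unchanged; I handed the job in at about 11.5 s, and no verdict came back.

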